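# Refit the retaining clip of a printer's feed roller

### The arm

A 6-joint arm with a two-finger parallel gripper is mounted at the origin on the work surface. World frame = base frame: x ahead of the robot, y to its left, z up, the work surface at z = 0. Lengths are in m, angles in rad, forces in N, time in s.
With the tool pointing down it reaches from about 0.35 to 0.875 m from the base axis. Payload 4.2 kg.
Tool frame: the origin (TCP) lies at the very end of the fingers, on their centre line; the grasp point (between the pads) lies 19 mm behind it; z points along the fingers, y is the direction in which the jaws open and shut (so a half turn about z gives the same grasp; the last joint's range is limited). The gripper opens to 87 mm and grips with 3 to 60 N. Pads are 19 mm wide; open, the fingers measure 117 mm over their backs; the gripper's body (75 mm by 190 mm) begins 51 mm behind the grasp point.
Start: joints at [1.492, 0.385, 0.008, 0, -1.194, -0.259], TCP at [0.207, 0.59, 0.199] pointing down, gripper open.
Joint ranges: [-3.14, 3.14], [-1.21, 2.06], [-1.07, 1.41], [-3.16, 2.05], [-2.99, -0.16], [-3.1, 3.1]. Speed limits (rad/s): [2.79, 2.79, 3.14, 3.14, 3.14, 3.14].

### API

Orientations are given as a unit quaternion [x, y, z, w].
In Python, from cell import robot, eyes, finder gives the robot as it stands. Calls block until the motion is done:
- robot.move_ptp(position, orientation): joint-space move of the TCP to a pose.
- robot.move_linear(position, rotation=None, vel=0.15): straight line of the TCP; rotation=None keeps the orientation; vel is the mean speed in m/s.
- robot.set_joints(angles): joint-space move.
- robot.gripper_to(opening, newtons=None): finger opening in m; newtons is the grip in N (None keeps the last); returns when the fingers have stopped.
- robot.sleep(seconds).
- robot.solve_ik(position, orientation): joint angles nearest the present ones, or None.
- robot.read_state(): the state.
- eyes.snapshot(name): name is "scene" or "side" or "wrist"; returns a dict with "image" (480x640x3 uint8, red, green, blue), "range_z" (480x640 float32, m along the optical axis (not along the pixel's ray), 0 where there is no reading), "fx", "fy", "cx", "cy" (pixels), "world_to_cam" (4x4, takes a point from world to camera coordinates); the wrist camera has in their place "mount" (4x4, takes a point from camera to tool coordinates, whose origin is the TCP and whose axes are the flange's). Camera axes: x right, y down, z forward; pixel columns grow to the right and rows downward; lengths in m; the calibration is good to about 2 mm. A picture is of the moment at which its call begins: read the wrist's pose just before it.
A pose or a line that the arm cannot do raises robot.IKError and nothing moves.
- robot.close_job(): hands the job in, once; it reports no verdict.
Trained networks look in a picture, given as the dict that the camera call returned (one of the last four; its "shot" number tells which), for a name from the list of things; names that differ only in an ending like _2 or _b are one class to them, and where a whole thing is asked for, a point or a joint stands for the part that bears it (a point fixed in the world has none). Each returns a list of dicts, best first, with "conf" (0 to 1); they miss things now and then, are a little off and sometimes report something else, mostly with a low value. They report only what shows in the picture. A call takes as long as a camera call.
- finder.trace(picture, label): "mask" (480x640 bool, what is visible of it) and "extent" ([centre column, centre row, width, height] in pixels, round what is visible of it).
- finder.place_of(picture, label): "centre" ([column, row] in pixels: a listed point, or the origin of a listed thing).
The state is a dict: "t": time; "q": joint angles; "joint_vel": joint speeds; "effort": joint torques, N m; "ee_pos": TCP position; "ee_rot": TCP orientation; "wrist_force": force on the tool from outside, world axes, zero at the start; "torque": the same for the moment, N m; "grip_width": finger opening in m.
Only numpy, scipy, OpenCV 4.12 (cv2) and the standard library are available. Lean on these libraries where they do the work, as an engineer would, in place of code of your own. Each camera call takes 0.05 s, during which the arm holds its last target. There are 200 camera calls.

### The job

The printer's feed roller has crept along its shaft and covers the groove for its retaining clip: slide the roller back until it is fully home against the collar. Then take the smaller of the two clips out of the rack by its tab and press it straight down, open side first, into the shaft's groove until it snaps fully home, and let go. The shaft rides on springs and gives way under the push: press until you feel the clip snap in, but never push the shaft down anywhere near the end of its spring travel or ram the roller, and leave the bigger clip and everything else on the desk where it is.

Things in the scene. Friction and masses are not known exactly. Their poses are not given: they have to be found in the camera images.
- roller (a joint): Position of the black rubber roller (42 mm across, 36 mm long, white hub) on its shaft, m: 0 is home against the collar, larger is nearer the shaft's free end (starts at 14 to 26 mm). It slides stiffly (about 2.5 N) and stays where it is left. When it is home the groove is open, 2 mm beyond its face.
- roller_face (a point): Centre of the roller's flat face that looks to the free end of the shaft. x points along the shaft to the free end, z up. The face is a ring 10 to 21 mm from the shaft's axis; push it towards -x (home).
- shaft (a joint): How far the sprung shaft (with its roller) is pressed straight down, in m: 0 is free and up, 26 mm is the end of its travel. It begins to sink at about 5 N and gives about 1.7 mm for each further newton.
- groove (a point): Centre of the groove, on the axis of the level steel shaft, 75 mm above the desk; moves with the shaft. x points along the shaft to its free end (30 mm away), z up. Shaft 20 mm across; groove 8 mm wide, 12 mm across at its bottom. On the -x side follow the roller, the collar and a dark steel stand 64 mm wide, 121 mm high, 77 to 111 mm away.
- clip_bore (a point): Centre of the opening of the SMALLER white clip: a flat fork, 30 mm wide (y), 5 mm thick (x), open downwards, bridge 6 mm above this point, springy arms to 11 mm below. Seated, this point is at the groove's centre, x along the shaft. Its toes touch the shaft with this point 11.5 mm above the groove's centre, resist with about 13 N and snap past at about 6 mm; meanwhile the shaft sinks.
- clip_tab (a point): Grip point in the middle of the smaller clip's upright tab, 46 mm above clip_bore. The tab is 16 mm wide (y), 9 mm thick (x), from 33 mm below this point to 12 mm above. z up. The clip stands upright and loose with its arms in the rack's slot (walls to 17 mm above the desk); lift it straight up.
- big_clip_tab (a point): The same kind of point on the BIGGER clip (44 mm wide, its tab 26 mm wide), which stands in the same rack, about 80 mm from the smaller one, on either side. It does not fit and stays in the rack.
- rack: Grey rack, 50 x 160 mm, fixed to the desk; its slot runs along its y, in its middle. Origin under its centre.
- unit: Grey base plate, 170 x 90 x 10 mm, of the feed unit, fixed to the desk, with x along the shaft to its free end. Origin on the desk under the plate's middle; the groove is 30 mm along +x from it and 75 mm up.
- paper_cup: Paper cup, 76 mm across, 90 mm tall; stays where it is. Origin under its centre.
- mouse: Black computer mouse on a mouse pad; stays where it is. Origin under its centre.
- stapler: Black stapler, 130 mm long; stays where it is. Origin under its centre.
- screwdriver: Screwdriver lying on the desk; stays where it is.
- notebook: A5 notebook, 14 mm thick; stays where it is. Origin under its centre.
- pen_pot: Clay-coloured pen pot, 72 mm across, 100 mm tall, with pens; stays where it is. Origin under its centre.
- old_roller: Worn roller standing on its end, 42 mm across, 36 mm tall; stays where it is. Origin under its centre.

How it is judged:
By the outcome, as a careful person would: the job done as asked, in the order asked, and still so for the second after the job is handed in, with the robot touching nothing.
It also fails if it takes over 69 s, if anything falls off the work surface, if the arm or the gripper's body presses on something with over 40 N, if the wrist force passes 120 N, or if a joint passes its speed limit or range.

## Working session

There is one attempt and no reset: what is moved stays moved. The work goes in short steps, each a Python script; the robot and the scene stay as the last script left them, time stands still between calls to the robot, and variables do not carry over. Pictures are saved under pics/ and viewed, on a budget of 10 in all, crops included, one or two more only if the job needs it, and the job is handed in when it is done.

```bash
ls; mkdir -p pics; cat > h.py <<'E'
import numpy as np, cv2
from cell import robot, eyes, finder
from scipy.spatial.transform import Rotation as R
def shot(n):
    s=robot.read_state(); p=eyes.snapshot(n)
    if n=="wrist":
        T=np.eye(4);T[:3,:3]=R.from_quat(s["ee_rot"]).as_matrix();T[:3,3]=s["ee_pos"]
        p["c2w"]=T@p["mount"]
    else: p["c2w"]=np.linalg.inv(p["world_to_cam"])
    return p
def cloud(p):
    z=p["range_z"];v,u=np.mgrid[:480,:640]
    c=np.stack([(u-p["cx"])/p["fx"]*z,(v-p["cy"])/p["fy"]*z,z],-1)
    w=c@p["c2w"][:3,:3].T+p["c2w"][:3,3]; w[z==0]=np.nan
    return w
def ray(p,px,h):
    d=p["c2w"][:3,:3]@np.array([(px[0]-p["cx"])/p["fx"],(px[1]-p["cy"])/p["fy"],1]);o=p["c2w"][:3,3]
    return o+d*(h-o[2])/d[2]
def save(p,n): cv2.imwrite("pics/"+n,cv2.cvtColor(p["image"],cv2.COLOR_RGB2BGR))
def down(yaw): # tool y axis at angle yaw in the world plane, z down
    y=np.array([np.cos(yaw),np.sin(yaw),0]);z=np.array([0,0,-1.]);x=np.cross(y,z)
    return R.from_matrix(np.stack([x,y,z],1)).as_quat()
E
python3 - <<'E'
from h import *
H=dict(roller_face=.075,groove=.075,clip_tab=.067,big_clip_tab=.07,rack=0,unit=0,clip_bore=.02)
s=robot.read_state();print(s["t"],s["ee_rot"],s["wrist_force"])
for n in("scene","side"):
    p=shot(n);save(p,n+"0.png");print(n,p["c2w"][:3,3])
    for k,h in H.items():
        for r in finder.place_of(p,k)[:2]: print(k,round(r["conf"],2),np.round(r["centre"]),np.round(ray(p,r["centre"],h),4))
E
```

```text
pics
0.0 [ 9.85755778e-01 -1.68179610e-01 -1.38193295e-04  1.06998104e-03] [-0.45616882 -0.34165895  0.62945394]
scene [ 1.35019856 -0.27942856  1.14856581]
roller_face 0.71 [372. 192.] [0.4903 0.1487 0.075 ]
roller_face 0.6 [154. 315.] [ 0.6419 -0.4284  0.075 ]
groove 0.69 [375. 194.] [0.4987 0.1527 0.075 ]
clip_tab 0.65 [218. 250.] [ 0.5173 -0.2566  0.067 ]
big_clip_tab 0.81 [254. 238.] [ 0.5152 -0.1691  0.07  ]
big_clip_tab 0.16 [237. 261.] [ 0.5662 -0.2232  0.07  ]
rack 0.78 [239. 261.] [ 0.5174 -0.215   0.    ]
unit 0.79 [380. 221.] [0.5283 0.1574 0.    ]
clip_bore 0.65 [221. 260.] [ 0.5142 -0.2568  0.02  ]
side [-0.05986511 -0.76596309  0.92754077]
roller_face 0.64 [253. 216.] [0.4941 0.1742 0.075 ]
groove 0.93 [258. 216.] [0.5023 0.164  0.075 ]
clip_tab 0.67 [384. 330.] [ 0.5078 -0.2602  0.067 ]
clip_tab 0.62 [260. 216.] [0.5114 0.1709 0.067 ]
big_clip_tab 0.91 [360. 295.] [ 0.5288 -0.1639  0.07  ]
big_clip_tab 0.53 [404. 244.] [ 0.709  -0.1039  0.07  ]
rack 0.98 [369. 338.] [ 0.5125 -0.2176  0.    ]
rack 0.52 [383. 329.] [ 0.5527 -0.2176  0.    ]
unit 0.6 [277. 240.] [0.5367 0.1414 0.    ]
clip_bore 0.18 [254. 219.] [0.525  0.2232 0.02  ]
```

View pics/scene0.png

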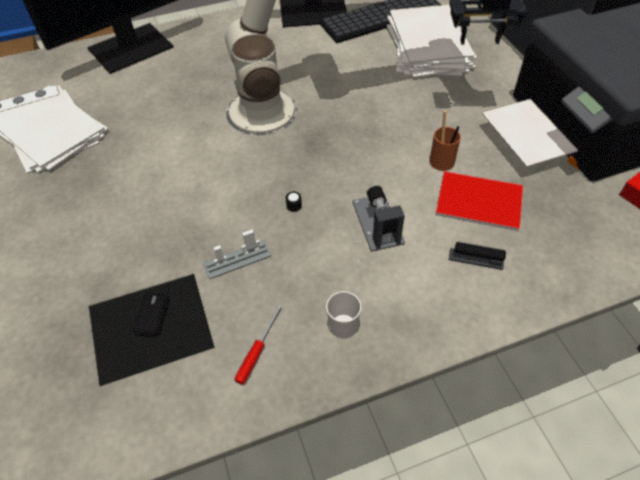

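View pics/side0.png

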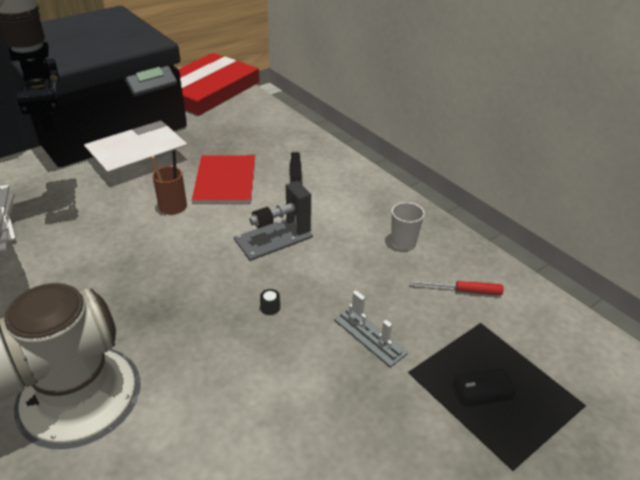

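The scene view shows the unit at about (380,220), its shaft pointing towards the robot. The rack is at (238,260): the small clip is on the left at (218,253), the big one on the right at (249,240). Next I'll look at both from close by.

```bash
python3 - <<'E'
from h import *
p=shot("scene")
for k in("unit","rack"):
    r=finder.trace(p,k)
    for q in r[:1]:
        w=cloud(p)[q["mask"]];w=w[w[:,2]<.03]; 
        print(k,q["conf"],len(w),cv2.minAreaRect((w[:,:2]*1000).astype(np.float32)))
p=shot("wrist");print(np.round(p["mount"],3),p["fx"],robot.read_state()["t"])
# look at the unit
yaw=np.pi/2
for n,xy in(("unit",(.46,.155)),("rack",(.50,-.215))):
    for y in (yaw,-yaw):
        q=robot.solve_ik([*xy,.36],down(y)); print(n,y,None if q is None else np.round(q,2))
E
```

```text
unit 0.64 1032 ((511.0025939941406, 158.66650390625), (109.10298156738281, 213.5948944091797), 85.0708236694336)
rack 0.84 1097 ((510.3717346191406, -218.50140380859375), (64.07398986816406, 162.79220581054688), 4.684423446655273)
[[ 0.    -0.965 -0.262  0.073]
 [ 1.     0.    -0.    -0.001]
 [ 0.    -0.262  0.965 -0.186]
 [ 0.     0.     0.     1.   ]] 422.26490876679895 1.0
unit 1.5707963267948966 [ 0.66  0.07 -0.01  0.   -1.49 -2.23]
unit -1.5707963267948966 [ 0.66  0.07 -0.01  0.   -1.49  0.91]
rack 1.5707963267948966 [-0.11  0.18  0.11  0.   -1.51 -1.46]
rack -1.5707963267948966 [-0.11  0.18  0.11  0.   -1.51  1.68]
```

```bash
python3 - <<'E'
from h import *
for n,xy in(("unit",(.49,.155)),("rack",(.50,-.215))):
    robot.move_ptp([*xy,.28],down(np.pi/2)); p=shot("wrist"); save(p,n+"1.png"); w=cloud(p); np.savez(n+"1.npz",w=w,img=p["image"],c2w=p["c2w"])
    print(n,robot.read_state()["t"])
    for k,h in dict(roller_face=.075,groove=.075,unit=0,clip_tab=.067,big_clip_tab=.067,clip_bore=.021,rack=0).items():
        for r in finder.place_of(p,k)[:1]: print(k,round(r["conf"],2),np.round(r["centre"]),np.round(ray(p,r["centre"],h),4))
    if n=="unit":
        robot.move_ptp([.48,.0,.3],down(np.pi/2))
E
```

```text
unit 2.95
roller_face 0.69 [451. 381.] [0.6775 0.2979 0.075 ]
groove 0.78 [322. 226.] [0.5109 0.1611 0.075 ]
unit 0.64 [316. 233.] [0.5366 0.1557 0.    ]
rack 4.9
unit 0.44 [492. 100.] [ 0.4026 -0.0297  0.    ]
clip_tab 0.93 [273. 220.] [ 0.5175 -0.2551  0.067 ]
big_clip_tab 0.57 [356. 214.] [ 0.5109 -0.175   0.067 ]
clip_bore 0.63 [305. 393.] [ 0.7405 -0.2266  0.021 ]
rack 0.9 [316. 207.] [ 0.517  -0.2141  0.    ]
```

View pics/unit1.png

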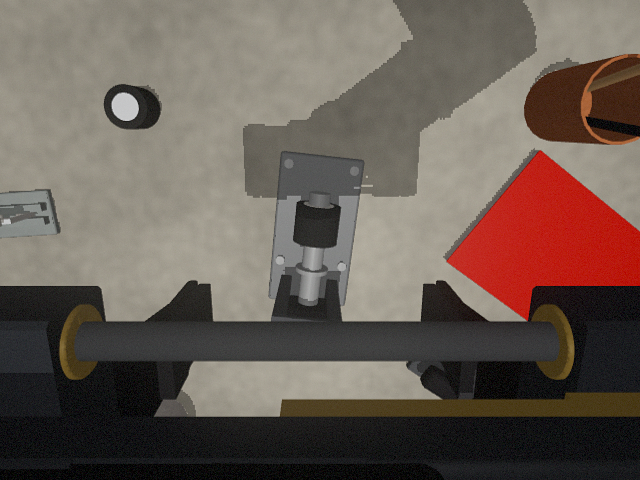

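View pics/rack1.png

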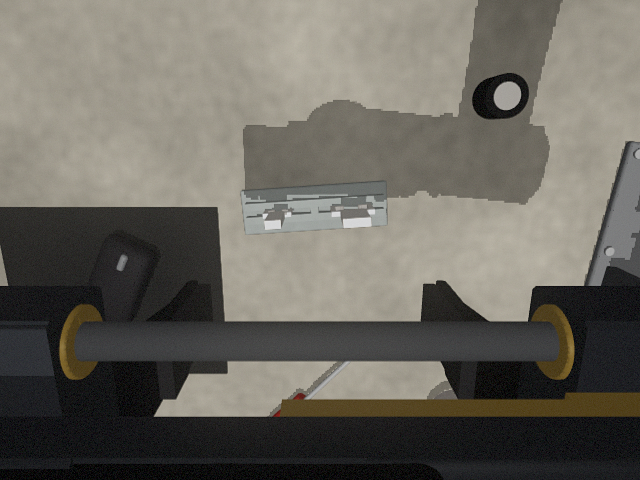

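Unit picture: the shaft's free end is at (320,195), the roller at (317,225), the collar at (312,268), and the stand is below that. Rack picture: the small tab is at (273,218) and the big one at (356,214). I'll fit both from the depth data.

```bash
python3 - <<'E'
from h import *
def rect(q): 
    c,s,a=cv2.minAreaRect((q*1000).astype(np.float32)); return np.round(c,1),np.round(s,1),round(a,2)
d=np.load("unit1.npz");w=d["w"].reshape(-1,3);w=w[~np.isnan(w[:,0])]
m=(abs(w[:,0]-.53)<.13)&(abs(w[:,1]-.155)<.07); w=w[m]
pl=w[(w[:,2]>.006)&(w[:,2]<.014)];print("plate",rect(pl[:,:2]),pl[:,2].mean())
# sweep x slices of the shaft/roller
for x in np.arange(.44,.60,.006):
    s=w[(abs(w[:,0]-x)<.003)&(w[:,2]>.04)]
    if len(s)>5: print(round(x,3),len(s),"top",round(np.percentile(s[:,2],98),4),"y",np.round(np.percentile(s[:,1],[1,99]),4),round(s[:,1].mean(),4))
d=np.load("rack1.npz");w=d["w"].reshape(-1,3);w=w[~np.isnan(w[:,0])]
m=(abs(w[:,0]-.515)<.06)&(abs(w[:,1]+.215)<.11); w=w[m]
pl=w[(w[:,2]>.012)&(w[:,2]<.02)];print("rack",rect(pl[:,:2]),pl[:,2].mean())
for lo,hi in((-.3,-.215),(-.215,-.14)):
    s=w[(w[:,1]>lo)&(w[:,1]<hi)&(w[:,2]>.05)];zt=np.percentile(s[:,2],90);t=s[s[:,2]>zt-.003]
    print("tab",len(t),zt,rect(t[:,:2]),t.mean(0), "slot y-dir")
E
```

```text
plate (array([533. , 153.5]), array([ 89.9, 169.1]), 83.76) 0.009532596622361545
0.452 7135 top 0.3973 y [0.0897 0.223 ] 0.1586
0.458 16844 top 0.3976 y [0.0999 0.2131] 0.1567
0.464 50334 top 0.4186 y [0.1009 0.2121] 0.1563
0.47 13538 top 0.4168 y [0.0974 0.2133] 0.1633
0.476 2200 top 0.3955 y [0.1021 0.2063] 0.1455
0.482 4694 top 0.3845 y [0.1025 0.2093] 0.1525
0.488 2514 top 0.3774 y [0.1072 0.2047] 0.1502
0.494 2234 top 0.3691 y [0.1073 0.2046] 0.1512
0.5 1328 top 0.362 y [0.1073 0.2045] 0.1485
0.506 290 top 0.0967 y [0.1362 0.1763] 0.1557
0.512 281 top 0.0966 y [0.135  0.1764] 0.1554
0.518 280 top 0.0965 y [0.1349 0.1755] 0.1547
0.524 216 top 0.0962 y [0.1342 0.1747] 0.1567
0.53 83 top 0.0853 y [0.1443 0.1739] 0.1537
0.536 127 top 0.0856 y [0.1433 0.1626] 0.1529
0.542 123 top 0.0853 y [0.1434 0.1616] 0.1525
0.548 185 top 0.0891 y [0.1365 0.1616] 0.1481
0.554 199 top 0.0912 y [0.1355 0.1665] 0.1545
0.56 99 top 0.0852 y [0.1413 0.1598] 0.1494
0.566 121 top 0.0855 y [0.1402 0.1598] 0.1497
0.572 113 top 0.0856 y [0.1391 0.1588] 0.149
0.578 122 top 0.0853 y [0.1391 0.1579] 0.1481
0.584 781 top 0.1212 y [0.116  0.1632] 0.1311
0.59 957 top 0.1198 y [0.1273 0.179 ] 0.1577
0.596 138 top 0.0935 y [0.1264 0.1669] 0.152
rack (array([ 516.5, -215.7]), array([ 23.6, 149.9]), 3.95) 0.016381690067390993
tab 10482 0.41542814209831025 (array([ 477. , -237.7]), array([ 5. , 45.5]), 1.89) [ 0.47660626 -0.23698632  0.41545265] slot y-dir
tab 11430 0.41550795484479625 (array([ 477.2, -190.2]), array([49.7,  5.8]), 89.09) [ 0.47664698 -0.19106037  0.4153942 ] slot y-dir
```

```bash
cat >> h.py <<'E'
UA=np.deg2rad(173.76);UX=np.array([np.cos(UA),np.sin(UA),0]);UY=np.array([-UX[1],UX[0],0])
G=np.array([.533,.1535,.075])+.030*UX
E
python3 - <<'E'
from h import *
def rect(q): 
    c,s,a=cv2.minAreaRect((q*1000).astype(np.float32)); return np.round(c,1),np.round(s,1),round(a,2)
print("G",G)
w=np.load("unit1.npz")["w"].reshape(-1,3);w=w[w[:,2]<.13]-G
s=w@UX;t=w@UY;z=w[:,2]
m=(abs(t)<.025)&(z>.013)&(z<.025)&(abs(s)<.03);print("roller s",np.percentile(s[m],[.5,50,99.5]),"t",np.percentile(t[m],[1,99]))
m=(abs(t)<.015)&(abs(z-.007)<.005)&(s>-.01)&(s<.05);print("shaft s",np.percentile(s[m],[.5,99.5]),"t",np.percentile(t[m],[1,99]),np.percentile(z[m],99))
w=np.load("rack1.npz")["w"].reshape(-1,3)
m=(abs(w[:,0]-.515)<.06)&(abs(w[:,1]+.215)<.11)&(w[:,2]<.12); w=w[m]
for lo,hi in((-.3,-.215),(-.215,-.13)):
    s=w[(w[:,1]>lo)&(w[:,1]<hi)&(w[:,2]>.04)];zt=np.percentile(s[:,2],90);t=s[s[:,2]>zt-.004]
    print("tab",len(t),zt,rect(t[:,:2]),t.mean(0))
O=down(UA-np.pi/2)
robot.move_ptp(G+.05*UX+[0,0,.10],O); robot.gripper_to(.028,20)
q=G+.05*UX;q[2]=.064
robot.move_linear(q,vel=.15); 
q=q-.022*UX; robot.move_linear(q,vel=.08)
st=robot.read_state();print(st["t"],st["grip_width"],st["ee_pos"],st["wrist_force"],st["torque"])
E
```

```text
G [0.50317774 0.1567608  0.075     ]
roller s [-0.02254297 -0.00399648  0.01332678] t [-0.01554699  0.01585   ]
shaft s [0.0129854  0.02464574] t [-0.01324184  0.01356829] 0.011630218471116055
tab 168 0.07689713028899477 (array([ 519.1, -254.8]), array([ 9.2, 16.1]), 3.8) [ 0.5188442  -0.25477393  0.07617794]
tab 292 0.09192502444999952 (array([ 513.6, -176.4]), array([ 9.2, 25.8]), 4.88) [ 0.51337021 -0.17645143  0.09125076]
9.2083 0.027796080136074642 [0.47567779 0.1596939  0.06414452] [0.16458512 0.38920863 1.06012336] [ 0.01504616 -0.11700253  0.00246432]
```

```bash
python3 - <<'E'
from h import *
b=robot.read_state()["wrist_force"]; s=.028
while s>-.004:
    s-=.003 if s>.009 else .0007
    q=G+s*UX;q[2]=.064; robot.move_linear(q,vel=.04)
    st=robot.read_state();F=st["wrist_force"]-b
    print(round(s,4),round((st["ee_pos"]-G)@UX,4),round(st["t"],2),np.round([F@UX,F@UY,F[2]],2))
    if F@UX>7: break
E
```

```text
0.025 0.0251 9.46 [ 0.95 -0.07 -0.26]
0.022 0.0224 9.71 [ 2.45 -0.5  -0.27]
0.019 0.0191 9.96 [ 1.93  0.85 -0.31]
0.016 0.0159 10.21 [ 1.58  0.5  -0.5 ]
0.013 0.0128 10.46 [ 1.64  1.33 -1.3 ]
0.01 0.0098 10.71 [ 1.59  2.48 -1.75]
0.007 0.0068 10.96 [ 1.77  1.43 -1.87]
0.0063 0.0064 11.21 [ 1.99  1.32 -1.93]
0.0056 0.0057 11.46 [ 2.21  1.27 -0.85]
0.0049 0.0049 11.71 [ 3.15  1.49 -0.51]
0.0042 0.0042 11.96 [ 2.42  1.99 -1.92]
0.0035 0.0034 12.21 [ 2.01  1.41 -0.94]
0.0028 0.0027 12.46 [ 2.75  2.   -1.33]
0.0021 0.002 12.71 [ 2.85  2.29 -1.36]
0.0014 0.0014 12.96 [ 2.64  2.35 -0.97]
0.0007 0.0007 13.21 [ 3.54  1.92 -2.22]
0.0 -0.0001 13.46 [ 1.16  2.24 -1.62]
-0.0007 -0.0008 13.71 [ 2.93  1.85 -2.14]
-0.0014 -0.001 13.96 [ 5.01  2.01 -1.02]
-0.0021 -0.0012 14.21 [6.4  0.69 0.76]
-0.0028 -0.0013 14.46 [ 8.21 -0.35  1.05]
```

Contact force rose sharply at TCP s ≈ -1.2 mm, so the roller is against the collar. I'll back off and check the groove's position from near.

```bash
python3 - <<'E'
from h import *
q=G+.05*UX;q[2]=.064; robot.move_linear(q,vel=.15); q[2]=.2;robot.move_linear(q,vel=.25)
robot.gripper_to(.087)
q=G+.02*UX;q[2]=.225;robot.move_ptp(q,down(UA-np.pi/2));robot.sleep(.2)
p=shot("wrist");w=cloud(p);print(robot.read_state()["t"])
np.savez("unit2.npz",w=w,img=p["image"])
for r in finder.place_of(p,"groove")[:2]: print(r["conf"],r["centre"],(ray(p,r["centre"],.075)-G)@UX,(ray(p,r["centre"],.075)-G)@UY)
d=w-G;s=d@UX;t=d@UY;z=d[...,2]
v,u=np.nonzero((abs(s)<.06)&(abs(t)<.04)&(z<.03)); 
im=p["image"][v.min():v.max(),u.min():u.max()];print(u.min(),v.min(),im.shape)
cv2.imwrite("pics/u2.png",cv2.resize(im[...,::-1],None,fx=4,fy=4)[:600,:800])
for a in np.arange(-.056,.04,.002):
    m=(abs(s-a)<.001)&(abs(t)<.004)&(z>-.03)&(z<.03)
    if m.sum(): print(int(round(a*1000)),m.sum(),round(np.median(z[m])*1000,1),end=" | ")
pl=d[(abs(z+.065)<.004)&(abs(s)<.13)&(abs(t)<.07)];print("\nplate",np.percentile(pl@UX,[.2,99.8]),np.percentile(pl@UY,[.5,99.5]))
E
```

```text
17.3583
0.62 [320.1, 248.3] -0.0053742691072387674 -0.003354678449633958
274 161 (153, 84, 3)
-56 19 9.1 | -52 15 15.1 | -50 12 15.3 | -48 4 19.9 | -46 21 20.3 | -44 21 20.2 | -42 21 20.4 | -40 24 20.5 | -38 23 20.4 | -36 25 20.4 | -34 26 20.3 | -32 24 20.4 | -30 29 20.0 | -28 25 20.2 | -26 24 20.4 | -24 26 20.2 | -22 28 20.5 | -20 28 20.3 | -18 24 20.3 | -16 27 20.1 | -14 28 20.2 | -12 65 17.3 | -10 37 8.8 | -8 27 5.1 | -6 19 5.3 | -4 20 5.2 | -2 8 5.7 | 0 25 9.2 | 2 24 9.4 | 4 25 9.0 | 6 25 9.3 | 8 21 9.4 | 10 31 9.3 | 12 23 9.4 | 14 29 9.1 | 16 25 9.2 | 18 28 8.9 | 20 26 9.3 | 22 30 9.1 | 24 62 5.5 | 
plate [-0.10231877  0.05408619] [-0.04448589  0.04460246]
```

View pics/u2.png

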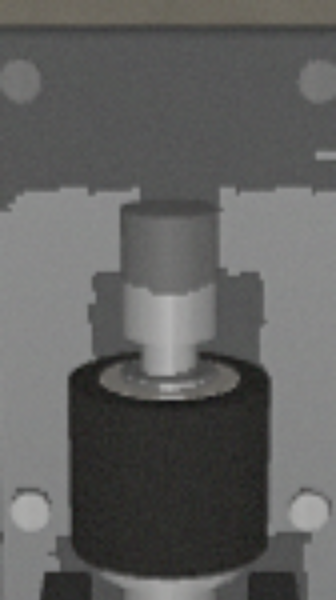

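The roller is home: the collar begins where the roller ends, at s≈-48 mm. The groove is open at s≈-9 to -1 mm, so its centre is s≈-5.3 mm rather than 0. Next I'll grasp the clip.

```bash
python3 - <<'E'
from h import *
d=np.load("unit2.npz")["w"]-G;s=d@UX;t=d@UY;z=d[...,2]
m=(s>.003)&(s<.02)&(z>.0055)&(z<.02);print("shaft t",np.median(t[m]),np.percentile(t[m],[2,98]))
m=(s>-.045)&(s<-.015)&(z>.013)&(z<.03);print("roller t",np.median(t[m]),np.percentile(t[m],[2,98]))
O=down(np.deg2rad(4.1)); c=np.array([.519,-.2548,0])
robot.move_ptp(G+.02*UX+[0,0,.19],down(UA-np.pi/2))
robot.move_ptp(c+[0,0,.17],O); robot.gripper_to(.04,40)
robot.move_linear(c+[0,0,.046],vel=.12)
f0=robot.read_state()["wrist_force"]
robot.gripper_to(0.0,40)
st=robot.read_state();print(st["t"],st["grip_width"],st["wrist_force"]-f0)
robot.move_linear(c+[0,0,.17],vel=.15)
st=robot.read_state();print(st["t"],st["grip_width"],st["wrist_force"]-f0)
h=G-.0053*UX;h[2]=.20
robot.move_ptp(h,down(UA+np.pi)); h[2]=.13; robot.move_linear(h,vel=.12);robot.sleep(.2)
p=shot("wrist");save(p,"hover.png");w=cloud(p);np.savez("hover.npz",w=w,img=p["image"])
print(robot.read_state()["t"],robot.read_state()["ee_pos"],h)
for k in("groove","clip_bore","clip_tab"):
    for r in finder.place_of(p,k)[:1]: print(k,r["conf"],r["centre"])
E
```

```text
shaft t 2.026568696276347e-05 [-0.00721659  0.00801548]
roller t 2.3345060543450926e-06 [-0.01531647  0.0153858 ]
22.125 0.008005092518132606 [-0.13720911 -0.12432793 -0.28678041]
23.1 0.0083282212012113 [-1.08420917  0.46193081 -0.95277828]
28.4667 [0.50884105 0.1564162  0.13077062] [0.50844634 0.15618473 0.13      ]
groove 0.75 [317.3, 252.4]
clip_bore 0.78 [317.5, 265.8]
clip_tab 0.7 [314.2, 298.5]
```

View pics/hover.png

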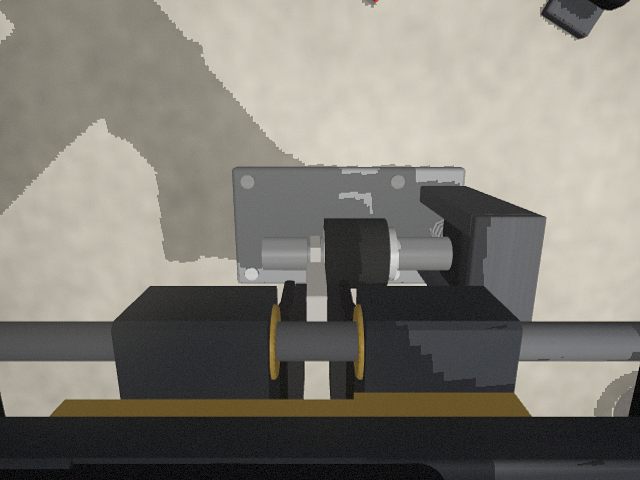

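Hover: the clip is held edge-on at columns ~309-324, between the shaft's free part (left) and the roller face (right, ~325). I'll measure the relative alignment from this same picture.

```bash
python3 - <<'E'
from h import *
f=np.load("hover.npz");d=f["w"]-G;s=d@UX;t=d@UY;z=d[...,2]
print(np.nanmin(np.abs(z)))
# per row, list points in the crop
for v in range(222,300,5):
    print(v," ".join(f"{u}:{s[v,u]*1000:.1f}/{t[v,u]*1000:.0f}/{z[v,u]*1000:.0f}" for u in range(258,334,4 if v<262 else 3) if z[v,u]<.1 and z[v,u]>-.03))
cv2.imwrite("pics/hc.png",cv2.resize(f["img"][210:310,250:400,::-1],None,fx=5,fy=5,interpolation=cv2.INTER_NEAREST))
E
```

```text
6.596204970996111e-06
222 326:-12.7/-20/4 330:-14.9/-20/6
227 326:-12.5/-18/10 330:-14.8/-18/9
232 326:-12.4/-16/14 330:-14.7/-16/14
237 266:22.8/-9/-1 270:20.2/-10/1 274:18.0/-10/-0 278:15.6/-10/-0 282:13.3/-9/-1 286:10.8/-10/0 290:8.5/-10/-0 294:6.2/-9/-1 298:3.7/-10/-0 302:1.4/-10/0 306:-1.0/-10/-0 314:-5.8/-15/22 318:-8.0/-15/21 322:-10.4/-10/-0 326:-12.4/-14/15 330:-14.6/-14/17
242 262:24.4/-8/5 266:22.0/-8/6 270:19.8/-8/5 274:17.5/-8/5 278:15.3/-8/4 282:12.9/-8/5 286:10.6/-8/4 290:8.1/-8/6 294:5.9/-8/5 298:3.5/-8/6 302:1.2/-8/5 306:-1.1/-8/5 314:-5.9/-15/30 318:-7.9/-15/31 322:-10.4/-8/5 326:-12.4/-11/18
247 262:24.2/-6/7 266:22.0/-6/7 270:19.6/-6/7 274:17.2/-6/8 278:15.0/-6/7 282:12.6/-6/9 290:8.1/-6/8 294:5.8/-6/8 298:3.5/-6/7 302:1.2/-6/7 306:-1.1/-6/7 310:-3.4/-5/3 314:-5.9/-15/40 318:-7.9/-15/40 322:-10.4/-5/7 326:-12.4/-9/18 330:-14.6/-9/19
252 262:24.2/-3/8 266:21.8/-3/9 270:19.4/-3/10 274:17.1/-3/10 278:14.9/-3/9 282:12.6/-3/9 286:10.4/-3/9 290:8.0/-3/10 294:5.8/-3/7 298:3.5/-3/9 302:1.1/-3/10 306:-1.2/-3/9 310:-3.4/-2/5 314:-5.9/-13/42 318:-7.9/-12/40 322:-10.3/-3/10 3
[... 1612 characters left out ...]
/-11/83 309:-4.0/-8/76 312:-5.2/-8/76 315:-6.5/-8/77 318:-7.7/-8/76 321:-9.0/-8/76 324:-10.2/-8/77 327:-11.3/-10/82 330:-12.5/-11/84 333:-13.7/-10/82
292 285:4.9/-12/92 288:3.7/-12/92 291:2.7/-11/91 294:1.7/-10/87 297:0.5/-11/89 300:-0.7/-10/88 303:-1.8/-10/88 306:-3.0/-10/87 309:-4.1/-8/83 312:-5.3/-8/82 315:-6.5/-8/82 318:-7.7/-8/82 321:-8.9/-8/82 324:-10.1/-8/83 327:-11.2/-10/87 330:-12.3/-11/89 333:-13.5/-11/89
297 282:5.6/-12/97 285:4.5/-12/97 288:3.4/-12/97 291:2.4/-11/96 294:1.4/-11/93 297:0.3/-11/93 300:-0.9/-10/93 303:-2.0/-10/93 306:-3.0/-8/87 309:-4.1/-7/85 312:-5.3/-7/86 315:-6.5/-8/86 318:-7.7/-7/85 321:-8.9/-8/86 324:-10.1/-7/86 327:-11.2/-8/88 330:-12.1/-11/94 333:-13.3/-10/93
```

View pics/hc.png

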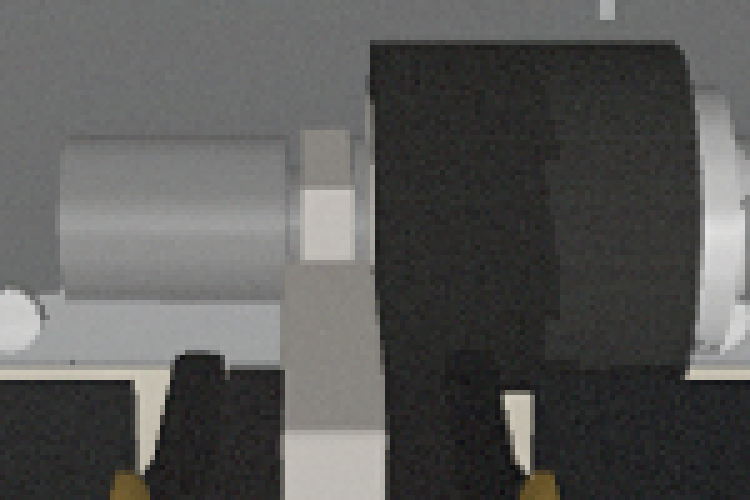

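Everything in one picture: groove centre s≈-5.8, clip s≈-6.5, lateral offset ≈0. I'll shift by +0.7 mm and press in small steps, watching the force.

```bash
python3 - <<'E'
from h import *
robot.gripper_to(0.0,60); h=G-.0046*UX; h[2]=.13; robot.move_linear(h,vel=.05); robot.sleep(.3)
b=robot.read_state()["wrist_force"]; z=.118; pk=0
h[2]=z; robot.move_linear(h,vel=.06)
while z>.085:
    z-=.001; h[2]=z; robot.move_linear(h,vel=.03)
    st=robot.read_state();F=st["wrist_force"]-b;tz=st["ee_pos"][2]
    bore=tz+.019-.046-.075
    print(round(z,4),round(tz,4),"bore",round(bore*1e3,1),"est sink",round((F[2]-5)*1.7,1),np.round([F@UX,F@UY,F[2]],1),round(st["t"],2),round(st["grip_width"],4))
    pk=max(pk,F[2])
    if F[2]>16.5 or (pk>10 and F[2]<pk-2.5): break
E
```

```text
0.117 0.1171 bore 15.1 est sink -9.5 [-0.6 -0.8 -0.6] 29.98 0.0079
0.116 0.116 bore 14.0 est sink -10.5 [ 0.2 -0.5 -1.2] 30.23 0.0078
0.115 0.1149 bore 12.9 est sink -9.4 [-1.6 -0.9 -0.5] 30.48 0.0079
0.114 0.1139 bore 11.9 est sink -9.9 [-0.2 -0.8 -0.8] 30.73 0.0076
0.113 0.1132 bore 11.2 est sink -7.8 [ 0.  -0.2  0.4] 30.98 0.008
0.112 0.1127 bore 10.7 est sink -1.2 [ 0.3 -0.3  4.3] 31.23 0.0077
0.111 0.1116 bore 9.6 est sink -1.5 [ 0.1 -0.7  4.1] 31.48 0.0077
0.11 0.1107 bore 8.7 est sink -0.2 [-0.2 -0.1  4.9] 31.73 0.008
0.109 0.1099 bore 7.9 est sink 1.6 [-0.5  0.4  5.9] 31.98 0.0086
0.108 0.109 bore 7.0 est sink 1.6 [ 0.6 -0.9  5.9] 32.23 0.008
0.107 0.1081 bore 6.1 est sink 3.6 [ 0.1 -0.2  7.1] 32.48 0.0078
0.106 0.1072 bore 5.2 est sink 4.1 [0.8 0.1 7.4] 32.73 0.008
0.105 0.1064 bore 4.4 est sink 7.0 [ 0.1 -0.2  9.1] 32.98 0.0077
0.104 0.1055 bore 3.5 est sink 6.0 [-0.   1.   8.5] 33.23 0.0081
0.103 0.1046 bore 2.6 est sink 5.3 [-0.6 -0.2  8.1] 33.48 0.0078
0.102 0.1038 bore 1.8 est sink 8.4 [-0.1  0.   9.9] 33.73 0.0078
0.101 0.1029 bore 0.9 est sink 8.6 [ 0.3  0.9 10.1] 33.98 0.008
0.1 0.1017 bore -0.3 est sink -3.0 [-1.4  0.3  3.2] 34.23 0.0082
```

The snap was clear: the force fell from 10 N to 3 N with the bore level with the groove. I'll press gently a little further to be sure it is seated, ease off, release, retreat and check.

```bash
python3 - <<'E'
from h import *
h=G-.0046*UX; z=.100
def st_():
    st=robot.read_state();F=st["wrist_force"];print(round(z,4),"bore",round((st["ee_pos"][2]-.102)*1e3,1),np.round([F@UX,F@UY,F[2]],1),round(st["t"],2));return F[2]
f=st_()
while z>.094:
    z-=.001;h[2]=z;robot.move_linear(h,vel=.03)
    if st_()-f>5.5: break
while z<.1005:
    z+=.001;h[2]=z;robot.move_linear(h,vel=.03);g=st_()
    if g-f<-3: break
robot.gripper_to(.035); robot.sleep(.2)
st_()
h[2]=.2;robot.move_linear(h,vel=.12)
q=G+.02*UX;q[2]=.225;robot.gripper_to(.087);robot.move_ptp(q,down(UA-np.pi/2));robot.sleep(.3)
p=shot("wrist");save(p,"end.png");w=cloud(p);print(robot.read_state()["t"])
d=w-G;s=d@UX;t=d@UY;zz=d[...,2]
m=(abs(t)<.03)&(s>-.03)&(s<.03)&(zz>.03)&(zz<.08)
if m.sum(): 
    top=np.percentile(zz[m],95);k=m&(zz>top-.004);print("tab top z rel axis",top,"s",np.percentile(s[k],[2,98]),"t",np.percentile(t[k],[2,98]))
m=(abs(t)<.004)&(s>.006)&(s<.02)&(zz<.03);print("shaft top",np.median(zz[m]))
m=(abs(t)<.004)&(s>-.045)&(s<-.02)&(zz<.03);print("roller top",np.median(zz[m]))
im=p["image"][140:320,220:420];cv2.imwrite("pics/endc.png",cv2.resize(im[...,::-1],None,fx=3,fy=3))
p=shot("side");cv2.imwrite("pics/side_end.png",cv2.resize(p["image"][130:380,180:480,::-1],None,fx=2.4,fy=2.4))
E
```

```text
0.1 bore -0.3 [-0.9  0.9  3.9] 34.23
0.099 bore -2.1 [-0.2 -0.1  6.2] 34.48
0.098 bore -3.0 [-0.9  1.4  6.1] 34.73
0.097 bore -3.9 [-1.2 -0.1  6.9] 34.98
0.096 bore -4.8 [0.6 0.5 7.5] 35.23
0.095 bore -5.7 [0.5 0.2 9.3] 35.48
0.094 bore -6.5 [-0.   0.8  8. ] 35.73
0.095 bore -5.5 [-0.   0.8  7.1] 35.98
0.096 bore -4.7 [-0.4 -0.4  7.2] 36.23
0.097 bore -3.8 [-0.8  1.4  7.1] 36.48
0.098 bore -2.9 [ 0.5 -0.7  7.1] 36.73
0.099 bore -2.0 [-0.3  0.9  5.8] 36.98
0.1 bore -1.1 [-0.6  0.3  6.3] 37.23
0.101 bore -0.5 [-1.  -0.4  4.6] 37.48
0.101 bore -1.0 [-1.1 -0.4 -0.4] 38.46
44.7917
tab top z rel axis 0.058193133018110035 s [-0.01049262 -0.00158706] t [-0.00674887  0.00857656]
shaft top 0.009127294014520962
roller top 0.02044294990688174
```

View pics/endc.png

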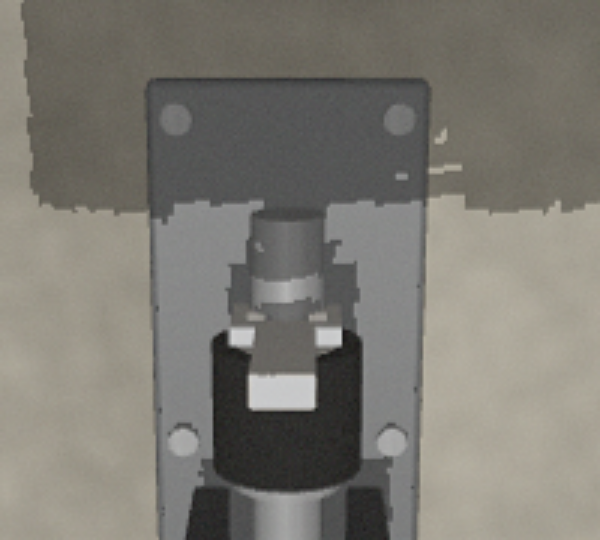

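View pics/side_end.png

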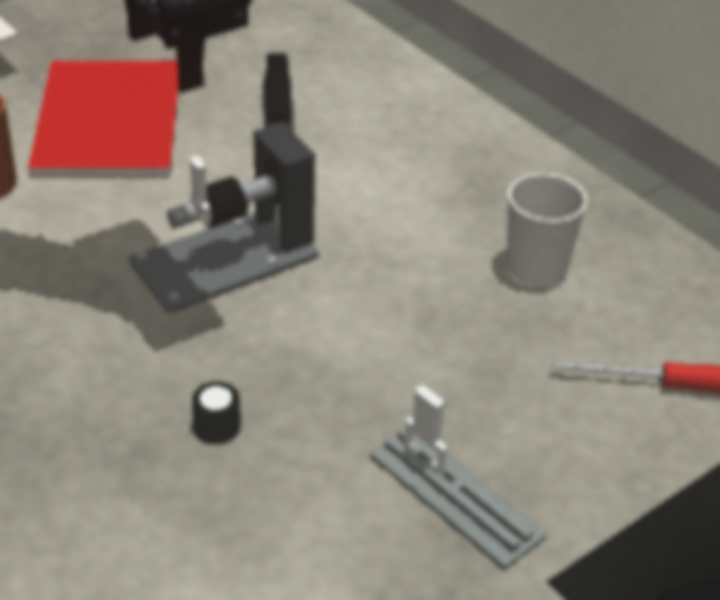

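The clip is upright in the groove with its tab top 58 mm above the axis, exactly 46+12. The shaft is back up, the big clip is still in the rack, and the gripper is clear.

```bash
python3 -c "
from h import *
robot.close_job()"
```

```text
the job is handed in; nothing more can be done
```

The roller is home, the smaller clip is snapped into the groove and released, and the job was handed in at about 45 s of the 69 s allowed.

- **Roller:** I pushed it with the fingers either side of the shaft until it met the collar, where the push peaked at about 8 N. A close look then showed it touching the collar and the groove open.
- **Clip:** I took it by its tab, aligned it over the groove from a close picture, and pressed straight down in 1 mm steps. It snapped at about 10 N. I then pressed gently a little further to be sure it was seated. The shaft sank roughly 9 mm at most, against 26 mm of travel.
- **Last checks:** The clip stands upright with its tab top 58.2 mm above the axis; fully seated it should be 58. The shaft is back up and the gripper is clear. The big clip, old roller and cup are still in place in the last side view, which shows only part of the desk.
- **Disagreements:** The groove was about 5 to 6 mm nearer the stand than the plate's position predicted, so I used the directly seen groove. The snap came at about 10 N rather than the stated 13 N. With the clip in place, I rechecked only the roller's height, not its position along the shaft.

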